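# Set up the cup and pick the fullest sugar tin

### The job

Get ready to refill the sugar cup: slide the wooden board along the counter until the steel cup on it is centred under the spout of the fixed funnel. Then heft the three identical closed tins to find the heaviest, leave the other two standing upright on the counter, and finish still holding the heaviest one upright in the gripper, centred a few centimetres above the funnel's mouth and touching nothing else. Keep the cup under the spout, do not tip any tin over, and leave the plate of pretzels, the wire duster and the bowl where they are.

Things in the scene. Friction and masses are not known exactly. Their poses are not given: they have to be found in the camera images.
- tin_a: one of three identical closed metal sugar tins: upright plain cylinder 58 mm in diameter, 90 mm tall, flat lid of the same width; origin at the centre of its underside, z up. Only the weight differs, from start to start too: the fullest is 0.5 to 0.7 kg, the others under 0.4 kg. Neither name nor place tells which
- tin_b: one of three identical closed metal sugar tins: upright plain cylinder 58 mm in diameter, 90 mm tall, flat lid of the same width; origin at the centre of its underside, z up. Only the weight differs, from start to start too: the fullest is 0.5 to 0.7 kg, the others under 0.4 kg. Neither name nor place tells which
- tin_c: one of three identical closed metal sugar tins: upright plain cylinder 58 mm in diameter, 90 mm tall, flat lid of the same width; origin at the centre of its underside, z up. Only the weight differs, from start to start too: the fullest is 0.5 to 0.7 kg, the others under 0.4 kg. Neither name nor place tells which
- stand: the fixed steel stand that carries the funnel: foot plate 90 x 140 mm, 12 mm thick, and a column 147 mm tall, 135 mm beyond (+x) its origin, which is on the counter straight below the spout
- board: loose wooden board lying flat on the counter, 260 mm long (its x) by 120 mm wide (its y) by 14 mm thick, with a steel cup and an upright wooden grip fixed to it, about 0.7 kg in all; it slides when pulled or pushed with a few newtons; origin at the centre of its underside, z up
- board_grip (a point): point to grasp on the board's upright wooden grip, a block 50 mm long (along the board's x), 24 mm wide (along its y) and 48 mm tall standing on the board, its top 62 mm above the counter; this point is on its centre line 42 mm above the counter, at the end of the board nearer the robot, 170 mm from the cup's axis; axes as the board's
- cup_mouth (a point): centre of the open mouth of the steel cup fixed on the far end of the board: 58 mm outside diameter at the rim, mouth 64 mm above the counter; axes as the board's
- spout (a point): lower tip of the funnel's spout, 16 mm in diameter, 88 mm above the counter; the funnel is fixed on a steel stand whose column and foot are 90 to 180 mm beyond it (+x); the cup passes below it with 24 mm to spare
- funnel_rim (a point): centre of the funnel's open mouth, 100 mm in diameter, 175 mm above the counter, straight above the spout; nothing on the stand is higher
- plate: bystander: white plate 200 mm in diameter with two pretzels, about 32 mm high; origin at the centre of its underside
- duster: bystander: wire sugar duster lying down, mesh ball 42 mm in diameter at its origin (underside), wire handle reaching 145 mm along its x
- bowl: bystander: small blue bowl 120 mm in diameter, 55 mm high; origin at the centre of its underside
Things that resemble listed ones, but are neither listed nor needed, are in the scene too. Leave any green or pink look-alike of the tin_b alone.

How it is judged:
On the way, in this order (a step that is already met when the one before it is completed fails the run):
1. the cup on the board is under the spout (axes within 12 mm) (horizontal distance between cup_mouth and spout below 0.012 m), for 0.3 s.
2. then a tin is lifted and held over the funnel (((horizontal distance between tin_a and funnel_rim below 0.03 m and height (world z) of tin_a above 0.178 m) or (horizontal distance between tin_b and funnel_rim below 0.03 m and height (world z) of tin_b above 0.178 m) or (horizontal distance between tin_c and funnel_rim below 0.03 m and height (world z) of tin_c above 0.178 m))), for 0.2 s.
At the end, for the whole second after the job is handed in: Heaviest tin held still by the fingers, upright (0.2 rad), axis within 30 mm of the funnel's, underside 5 to 100 mm above its rim, touching nothing else; cup axis within 12 mm of the spout's, board at rest; other two tins upright (0.15 rad) on the counter, each light (under 4.4 N) (horizontal distance between cup_mouth and spout below 0.012 m and linear speed of board below 0.02 m/s and ((horizontal distance between tin_a and funnel_rim below 0.03 m and height (world z) of tin_a between 0.18 and 0.275 m and angle between tin_a's own z axis and vertical below 0.2 rad and linear speed of tin_a below 0.03 m/s and contact force between the fingers and tin_a above 2 N and contact force between tin_a and stand below 0.3 N and height (world z) of each of tin_b, tin_c below 0.01 m and angle between each of tin_b, tin_c's own z axis and vertical below 0.15 rad and contact force between tin_b and table between 1.5 and 4.4 N and contact force between tin_c and table between 1.5 and 4.4 N) or (horizontal distance between tin_b and funnel_rim below 0.03 m and height (world z) of tin_b between 0.18 and 0.275 m and angle between tin_b's own z axis and vertical below 0.2 rad and linear speed of tin_b below 0.03 m/s and contact force between the fingers and tin_b above 2 N and contact force between tin_b and stand below 0.3 N and height (world z) of each of tin_a, tin_c below 0.01 m and angle between each of tin_a, tin_c's own z axis and vertical below 0.15 rad and contact force between tin_a and table between 1.5 and 4.4 N and contact force between tin_c and table between 1.5 and 4.4 N) or (horizontal distance between tin_c and funnel_rim below 0.03 m and height (world z) of tin_c between 0.18 and 0.275 m and angle between tin_c's own z axis and vertical below 0.2 rad and linear speed of tin_c below 0.03 m/s and contact force between the fingers and tin_c above 2 N and contact force between tin_c and stand below 0.3 N and height (world z) of each of tin_a, tin_b below 0.01 m and angle between each of tin_a, tin_b's own z axis and vertical below 0.15 rad and contact force between tin_a and table between 1.5 and 4.4 N and contact force between tin_b and table between 1.5 and 4.4 N))); the arm keeps its last pose, push and grip.
It fails at once if the plate of pretzels is pushed more than 30 mm (distance of plate from where it was at the start of the episode above 0.03 m).
It fails at once if the wire sugar duster is pushed more than 30 mm (distance of duster from where it was at the start of the episode above 0.03 m).
It fails at once if the small bowl is pushed more than 30 mm (distance of bowl from where it was at the start of the episode above 0.03 m).
It fails at once if a tin is tipped over (angle between any of tin_a, tin_b, tin_c's own z axis and vertical above 0.6 rad).
It also fails if it takes over 72 s, if anything falls off the work surface, if the arm or the gripper's body presses on something with over 40 N, if the wrist force passes 120 N, or if a joint passes its speed limit or range.

### The arm

A 6-joint arm with a two-finger parallel gripper is mounted at the origin on the work surface. World frame = base frame: x ahead of the robot, y to its left, z up, the work surface at z = 0. Lengths are in m, angles in rad, forces in N, time in s.
With the tool pointing down it reaches from about 0.35 to 0.95 m from the base axis. Payload 17.4 kg.
Tool frame: the origin (TCP) lies midway between the tips of the shut fingers; the grasp point (between the pads) lies 19 mm behind it (bot.grip_point_offset is the distance from the TCP to the grasp point, in m); z points along the fingers, y is the line along which they close (so a half turn about z gives the same grasp; the last joint's range is limited). The gripper opens to 93 mm and grips with 3 to 60 N. Pads are 15 mm wide; open, the fingers measure 128 mm over their backs; the gripper's body (75 mm by 188 mm) begins 65 mm behind the grasp point.
Start: joints at [1.23, 0.116, 1.442, -0, 1.584, -0.038], TCP at [0.201, 0.644, 0.183] pointing down, gripper open.
Joint ranges: [-2.83, 2.83], [-0.83, 2.19], [0.07, 2.5], [-1.14, 4.28], [0.01, 3], [-2.97, 2.97]. Speed limits (rad/s): [1.89, 1.89, 2.22, 3.14, 3.14, 3.14].

### API

Orientations are given as a 3x3 rotation matrix whose columns are the frame's x, y, z axes.
In Python, from plant import status, cams, ticket, models, bot gives the robot as it stands. The module is installed in compiled form; this text tells all that it offers.
- The arm moves only by the tool arm_command, never from a script. Its argument "plan" is a list that holds one entry, the list of rows, each a list of 7 numbers: the opening, from 0 (shut) to 1 (fully open), then the shift along the world's x, y, z in m, then the turn, a rotation vector about the world's x, y, z in rad. A call has exactly 10 rows; each row is the pose to reach, as a shift and turn from the pose commanded when the call began; what a row does not reach only later rows make up. A row lasts 1/8 s, in which the tool goes at most 62.5 mm and 10.7 degrees, less where a joint would pass 70% of its speed; a pose out of reach is approached as far as the arm can. A call with a gripper value outside its range is refused whole. The fingers move at their own pace and stop on an object; the grip force is fixed at half the most. Time passes only in rows, so rows that repeat a pose let the fingers close, or fill a call up. It gives the time, the measured TCP pose, the force, the opening and the grip force at its end, in the units of the state.
- status.sense(): the state, without advancing time (a new reading comes with each control period).
- cams.read_camera(name): name is "side" or "top" or "wrist"; returns a dict with "img" (384x512x3 uint8, red, green, blue), "camera_matrix" (3x3 intrinsics, pixels), "k1" (the pictures are not rectified: a ray, as slopes to the right and down, at radius r is drawn at 1 + k1 r^2 times it, then the intrinsics apply), "rvec" (rotation vector, rad) and "tvec" (3), from world to camera coordinates, as OpenCV has them; the wrist camera has in their place "T_tool_cam" (4x4, takes a point from camera to tool coordinates, whose origin is the TCP and whose axes are the flange's). Camera axes: x right, y down, z forward; pixel columns grow to the right and rows downward; lengths in m; the calibration is good to about 2 mm. A picture is of the moment at which its call begins: read the wrist's pose just before it. There is no depth.
- ticket.finish_job(): hands the job in; it is judged then, once.
Trained networks look in the newest picture that a camera, given by its name, has taken for a name from the list of things; names that differ only in an ending like _2 or _b are one class to them, and where a whole thing is asked for, a point or a joint stands for the part that bears it (a point fixed in the world has none). Each returns a list of dicts, best first, with "conf" (0 to 1); they miss things now and then, are a little off and sometimes report something else, mostly with a low value. They report only what shows in the picture. A call takes as long as a camera call. They do not tell look-alikes from the thing itself.
- models.search_frame(label, camera): "location" ([x, y, z] in m, in world coordinates, good to about 4 mm: the middle of the surface that is visible of it).
- models.masks_of(label, camera): "pixels" (384x512 bool, what is visible of it).
The state is a dict: "time_s": time; "qpos": joint angles; "joint_velocities": joint speeds; "tau": joint torques, N m; "tcp_pos": TCP position; "tool_rot": TCP orientation; "ft_force": force on the tool from outside, world axes, zero at the start; "moment": the same for the moment, N m; "finger_gap": opening from 0.0 (shut) to 1.0 (fully open); "finger_force": force on a finger pad.
Only numpy, scipy, OpenCV 4.12 (cv2) and the standard library are available. Lean on these libraries where they do the work, as an engineer would, in place of code of your own. Each camera call takes 0.05 s, during which the arm holds its last target. There are 200 camera calls.

## Working session

There is one attempt and no reset: what is moved stays moved. The work goes in short steps, Python scripts to look and compute and a tool call to move; the robot and the scene stay as the last step left them, time stands still between calls to the robot, and variables do not carry over. Pictures are saved under pics/ and viewed, at most 12 in all, crops included, and the job is handed in when it is done.

Besides the shell and the picture viewer there is one more tool, called after "Emit:" as name(argument=value, ...), one argument or row to a line, values as JSON. arm_command: Moves the arm, as the interface text tells. Its arguments: {"type":"object","properties":{"plan":{"type":"array","items":{"type":"array","items":{"type":"array","items":{"type":"number"}}}}},"required":["plan"]}

```bash
mkdir -p pics; python3 - <<'E'
from plant import status,cams,models
import cv2,numpy as np
ims=[]
for c in("top","side"):
    r=cams.read_camera(c); ims.append(r["img"])
    cv2.imwrite(f"pics/{c}0.png",r["img"][:,:,::-1])
    for l in("tin_a","board","board_grip","cup_mouth","spout","funnel_rim","stand","plate","duster","bowl"):
        try: print(c,l,[(np.round(d["location"],3).tolist(),round(d["conf"],2)) for d in models.search_frame(l,c)])
        except Exception as e: print(c,l,e)
s=status.sense();print(s)
E
```

```text
top tin_a [([0.354, 0.21, 0.089], 0.85), ([0.456, 0.231, 0.09], 0.78), ([0.461, 0.354, 0.086], 0.66), ([0.501, 0.104, 0.091], 0.63), ([0.359, 0.119, 0.092], 0.57)]
top board [([0.534, -0.242, 0.012], 0.8)]
top board_grip [([0.528, -0.246, 0.011], 0.98), ([0.736, -0.096, 0.117], 0.38)]
top cup_mouth [([0.532, -0.242, 0.013], 0.61)]
top spout [([0.735, -0.098, 0.114], 0.98)]
top funnel_rim [([0.735, -0.102, 0.11], 0.91)]
top stand [([0.734, -0.099, 0.117], 0.8)]
top plate [([0.727, 0.232, 0.007], 0.58)]
top duster [([0.618, 0.517, 0.023], 0.79), ([0.534, -0.241, 0.014], 0.21)]
top bowl [([0.567, -0.562, 0.027], 0.89), ([0.525, -0.244, 0.011], 0.21)]
side tin_a [([0.497, 0.085, 0.068], 0.93), ([0.344, 0.196, 0.085], 0.86), ([0.458, 0.215, 0.064], 0.76), ([0.457, 0.345, 0.068], 0.67), ([0.354, 0.104, 0.07], 0.66)]
side board [([0.526, -0.259, 0.014], 0.96), ([0.456, 0.346, 0.068], 0.51)]
side board_grip [([0.526, -0.255, 0.012], 0.95)]
side cup_mouth [([0.531, -0.255, 0.012], 0.65)]
side spout [([0.736, -0.098, 0.052], 0.83)]
side funnel_rim [([0.743, -0.096, 0.057], 0.59)]
side stand [(
[... 322 characters left out ...]
       1.58399886e+00, -3.78062013e-02]), 'joint_velocities': array([-0.00076913, -0.00058639,  0.00044577,  0.00041583,  0.00217093,
       -0.00203104]), 'tau': array([ 1.09177367e-03, -7.21019268e+01, -6.22767949e+01,  7.80841615e-02,
        1.83059159e-02, -8.51195705e-05]), 'tcp_pos': array([0.2012975 , 0.64428665, 0.18303182]), 'tool_rot': array([[-9.54502704e-01,  2.98202259e-01, -1.48513234e-05],
       [ 2.98202260e-01,  9.54502704e-01, -2.49207572e-05],
       [ 6.74420224e-06, -2.82156283e-05, -1.00000000e+00]]), 'ft_force': array([0.54282405, 1.01013613, 0.28850959]), 'moment': array([-0.02216863, -0.0282625 ,  0.02055205]), 'finger_force': 0.0, 'finger_gap': 0.9985055060620696}
```

View pics/top0.png

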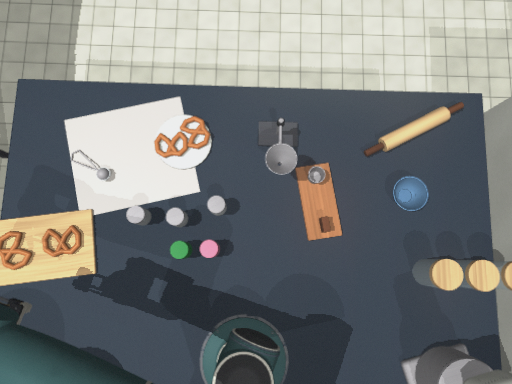

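View pics/side0.png

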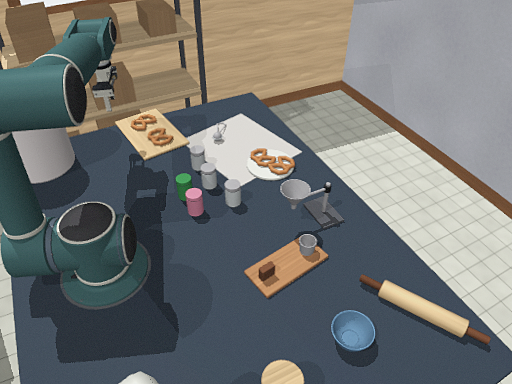

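The top view shows the three grey tins at about (138,215), (177,217) and (217,205), with the green and pink look-alikes at (179,250) and (209,249). The funnel is at (281,158), the cup at (317,175) and the grip at (326,226). The side view agrees. Next I measure them precisely.

```bash
cat > h.py <<'E'
from plant import status,cams,models
import cv2,numpy as np
def px2w(r,uv,z):
    K=r["camera_matrix"];k=np.array([r["k1"],0,0,0.])
    p=cv2.undistortPoints(np.array(uv,float).reshape(-1,1,2),K,k)[:,0]
    R=cv2.Rodrigues(np.array(r["rvec"],float))[0];t=np.array(r["tvec"]).ravel()
    d=np.c_[p,np.ones(len(p))]@R; c=-R.T@t
    return c+d*((np.atleast_1d(z)-c[2])/d[:,2])[:,None]
def w2px(r,P):
    return cv2.projectPoints(np.array(P,float).reshape(-1,1,3),np.array(r["rvec"],float),np.array(r["tvec"],float),r["camera_matrix"],np.array([r["k1"],0,0,0.]))[0][:,0]
E
python3 - <<'E'
from h import *
r=cams.read_camera("top");im=r["img"]
m=models.masks_of("board","top")[0]["pixels"].astype(np.uint8)
print("board px",m.sum(),cv2.minAreaRect(cv2.findNonZero(m)))
c=cv2.boxPoints(cv2.minAreaRect(cv2.findNonZero(m)))
w=px2w(r,c,.014);print(w.round(3),w.mean(0).round(3))
for l in("spout","tin_a"):
  for d in models.masks_of(l,"top"):
    mm=d["pixels"];v,u=np.nonzero(mm);print(l,round(d["conf"],2),mm.sum(),u.mean(),v.mean(),(u.min(),u.max(),v.min(),v.max()),px2w(r,[u.mean(),v.mean()],.09).round(3))
x0,y0=250,105
k=cv2.resize(im[y0:y0+145,x0:x0+110],None,fx=4,fy=4,interpolation=cv2.INTER_CUBIC)
x0b,y0b=120,185
k2=cv2.resize(im[y0b:y0b+72,x0b:x0b+120],None,fx=3,fy=3,interpolation=cv2.INTER_CUBIC)
out=np.zeros((580,800,3),np.uint8);out[:,:440]=k;out[:216,440:800]=k2
cv2.imwrite("pics/crop1.png",out[:,:,::-1])
E
```

```text
board px 2509 ((318.0019226074219, 201.34336853027344), (74.88257598876953, 34.646244049072266), 79.3803482055664)
[[ 0.648 -0.16   0.014]
 [ 0.674 -0.28   0.014]
 [ 0.416 -0.326  0.014]
 [ 0.391 -0.209  0.014]] [ 0.532 -0.244  0.014]
spout 0.87 1735 279.58731988472624 144.74236311239193 (np.int64(259), np.int64(297), np.int64(119), np.int64(174)) [[ 0.707 -0.101  0.09 ]]
spout 0.55 312 177.06089743589743 217.17307692307693 (np.int64(167), np.int64(187), np.int64(208), np.int64(226)) [[0.455 0.227 0.09 ]]
tin_a 0.93 363 138.1763085399449 214.9283746556474 (np.int64(126), np.int64(151), np.int64(206), np.int64(224)) [[0.459 0.352 0.09 ]]
tin_a 0.75 275 209.3272727272727 248.22181818181818 (np.int64(200), np.int64(219), np.int64(240), np.int64(256)) [[0.358 0.118 0.09 ]]
tin_a 0.63 316 180.9873417721519 249.7753164556962 (np.int64(171), np.int64(192), np.int64(241), np.int64(258)) [[0.351 0.208 0.09 ]]
tin_a 0.53 334 176.61976047904193 217.18263473053892 (np.int64(166), np.int64(187), np.int64(208), np.int64(226)) [[0.455 0.228 0.09 ]]
tin_a 0.5 287 217.01742160278746 205.57142857142858 (np.int64(208), np.int64(226), np.int64(196), np.int64(215)) [[0.496 0.099 0.09 ]]
tin_a 0.42 1768 279.2160633484163 144.20927601809956 (np.int64(258), np.int64(298), np.int64(118), np.int64(174)) [[ 0.709 -0.1    0.09 ]]
```

View pics/crop1.png

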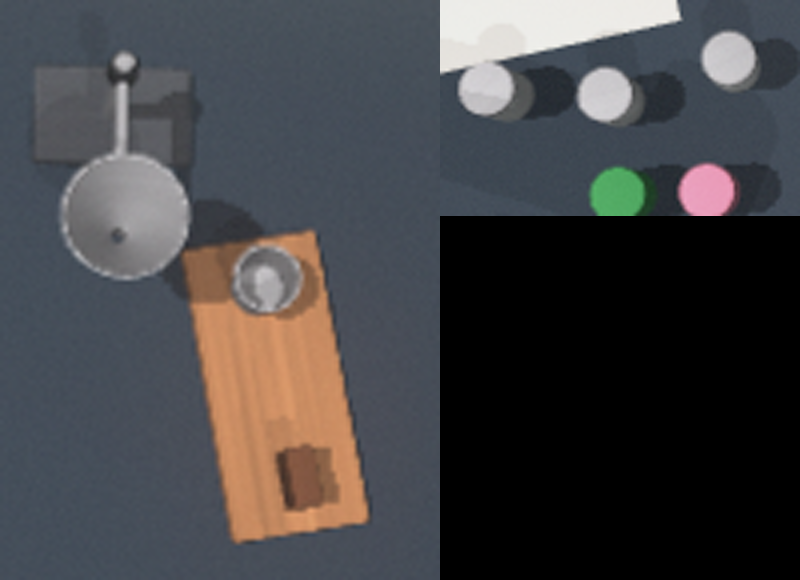

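The crop shows the funnel rim centre at (126,216), cup mouth at (267,280), grip top near (301,477), and tin lids at (487,88), (605,95) and (729,58).

```bash
python3 - <<'E'
from h import *
r=cams.read_camera("top")
f=lambda x,y:(250+(x+.5)/4-.5,105+(y+.5)/4-.5)
g=lambda x,y:(120+(x-440+.5)/3-.5,185+(y+.5)/3-.5)
for n,uv,z in[("rim",f(126,216),.175),("spout",f(118,236),.088),("cup",f(267,280),.064),("grip",f(301,478),.062),("grip_base?",f(301,478),.062),
 ("t1",g(487,88),.09),("t2",g(605,95),.09),("t3",g(729,58),.09),("green",g(617,193),.09),("pink",g(707,191),.09)]:
    print(n,px2w(r,uv,z)[0].round(4))
# side-view check: project candidates
s=cams.read_camera("side")
im=s["img"].copy()
P=[px2w(r,uv,z)[0] for uv,z in[(f(126,216),.175),(f(267,280),.064),(f(301,478),.062),(g(487,88),.09),(g(605,95),.09),(g(729,58),.09)]]
q=w2px(s,P);print(q.round(1))
im=im[130:290,160:340];im=cv2.resize(im,None,fx=3.7,fy=3.7,interpolation=cv2.INTER_CUBIC)
for p in q: cv2.drawMarker(im,tuple(((p-[160,130]+.5)*3.7).astype(int).tolist()),(255,0,0),0,10,1)
cv2.imwrite("pics/side1.png",im[:,:,::-1])
E
```

```text
rim [ 0.6376 -0.1003  0.175 ]
spout [ 0.6428 -0.101   0.088 ]
cup [ 0.6141 -0.2295  0.064 ]
grip [ 0.4475 -0.2582  0.062 ]
grip_base? [ 0.4475 -0.2582  0.062 ]
t1 [0.4617 0.3616 0.09  ]
t2 [0.4575 0.2348 0.09  ]
t3 [0.5014 0.103  0.09  ]
green [0.3533 0.216  0.09  ]
pink [0.3578 0.1205 0.09  ]
[[294.9 188.9]
 [306.7 240.5]
 [265.4 266.1]
 [196.6 149. ]
 [207.3 166.9]
 [232.  183.9]]
```

View pics/side1.png

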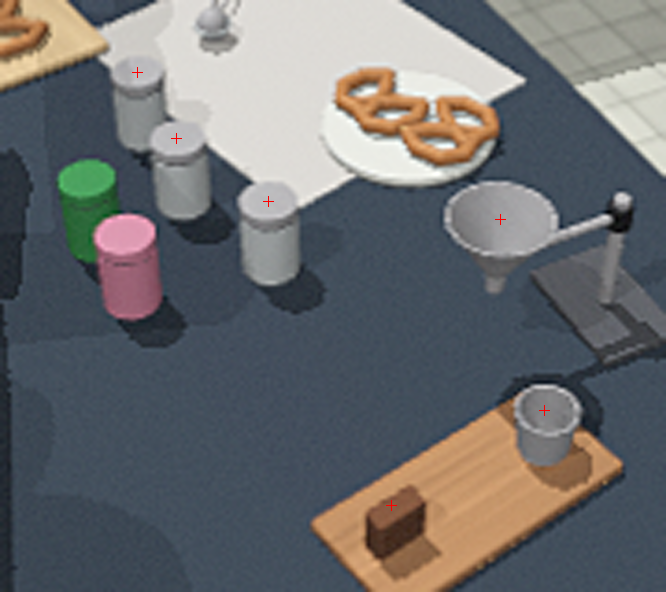

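The side view puts the markers on the funnel, cup, grip and all three tin lids, so the positions are consistent. Moving to above the grip.

Emit:
arm_command(
  plan=[
    [[1, 0.025, -0.049, 0.03, 0, 0, -0.16], [1, 0.05, -0.098, 0.037, 0, 0, -0.32], [1, 0.075, -0.147, 0.037, 0, 0, -0.48], [1, 0.1, -0.196, 0.037, 0, 0, -0.64], [1, 0.125, -0.245, 0.037, 0, 0, -0.8], [1, 0.15, -0.294, 0.037, 0, 0, -0.96], [1, 0.175, -0.343, 0.037, 0, 0, -1.12], [1, 0.2, -0.392, 0.037, 0, 0, -1.28], [1, 0.225, -0.441, 0.037, 0, 0, -1.44], [1, 0.249, -0.494, 0.037, 0, 0, -1.6]],
  ],
)

```text
time_s: 2.65
tcp_pos: [0.4508, 0.1486, 0.2203]
tool_rot: [[0.331, 0.944, 0.001], [0.944, -0.331, 0.0], [0.0, 0.001, -1.0]]
ft_force: [0.3, 0.2, -0.4]
finger_gap: 1.0
finger_force: 0.0
```

Emit:
arm_command(
  plan=[
    [[1, 0, -0.05, 0, 0, 0, -0.14], [1, 0, -0.1, 0, 0, 0, -0.28], [1, 0, -0.15, 0, 0, 0, -0.42], [1, 0, -0.2, 0, 0, 0, -0.56], [1, 0, -0.25, 0, 0, 0, -0.7], [1, 0, -0.3, 0, 0, 0, -0.84], [1, 0, -0.36, -0.02, 0, 0, -1.0], [1, -0.003, -0.408, -0.05, 0, 0, -1.068], [1, -0.003, -0.408, -0.09, 0, 0, -1.068], [1, -0.003, -0.408, -0.09, 0, 0, -1.068]],
  ],
)

```text
time_s: 3.9
tcp_pos: [0.446, -0.2573, 0.1276]
tool_rot: [[0.986, 0.169, -0.004], [0.169, -0.986, 0.003], [-0.003, -0.003, -1.0]]
ft_force: [-0.3, 0.1, 0.2]
finger_gap: 0.996
finger_force: 0.0
```

```bash
python3 - <<'E'
from h import *
s=status.sense();print(s["time_s"],s["tcp_pos"],s["tool_rot"].round(3),s["qpos"].round(2),s["ft_force"])
r=cams.read_camera("wrist");print(r["T_tool_cam"])
cv2.imwrite("pics/wr1.png",r["img"][:,:,::-1])
E
```

```text
3.9 [ 0.44596841 -0.25731825  0.12758429] [[ 0.986  0.169 -0.004]
 [ 0.169 -0.986  0.003]
 [-0.003 -0.003 -1.   ]] [-0.57 -0.21  1.85  0.    1.51  0.83] [-0.25366369  0.11496427  0.21353255]
[[ 7.14663724e-05 -9.70835613e-01 -2.39746133e-01  6.51327380e-02]
 [ 9.99999604e-01  2.82180046e-04 -8.44577101e-04 -2.80669130e-04]
 [ 8.87597102e-04 -2.39745977e-01  9.70835248e-01 -2.00888685e-01]
 [ 0.00000000e+00  0.00000000e+00  0.00000000e+00  1.00000000e+00]]
```

View pics/wr1.png

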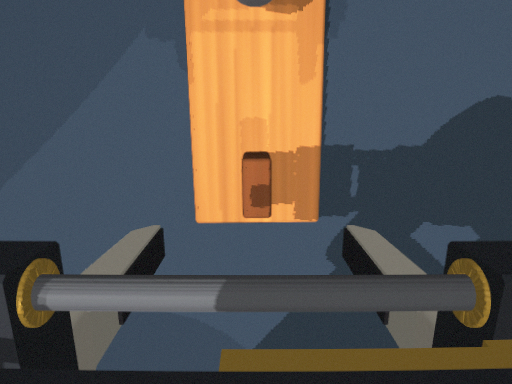

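The wrist view shows the grip at (257,187), centred between the fingers at u≈256 and aligned with them. Descend and close.

Emit:
arm_command(
  plan=[
    [[1, 0, 0, -0.03, 0, 0, 0], [1, 0, 0, -0.06, 0, 0, 0], [1, 0, 0, -0.085, 0, 0, 0], [1, 0, 0, -0.104, 0, 0, 0], [1, 0, 0, -0.104, 0, 0, 0], [0, 0, 0, -0.104, 0, 0, 0], [0, 0, 0, -0.104, 0, 0, 0], [0, 0, 0, -0.104, 0, 0, 0], [0, 0, 0, -0.104, 0, 0, 0], [0, 0, 0, -0.104, 0, 0, 0]],
  ],
)

```text
time_s: 5.2
tcp_pos: [0.4473, -0.2577, 0.0261]
tool_rot: [[0.985, 0.17, 0.0], [0.17, -0.985, -0.0], [0.0, 0.0, -1.0]]
ft_force: [0.4, -1.0, 0.2]
finger_gap: 0.515
finger_force: 0.0
```

Emit:
arm_command(
  plan=[
    [[0, 0, 0, 0, 0, 0, 0], [0, 0, 0, 0, 0, 0, 0], [0, 0.003, 0.015, 0, 0, 0, 0], [0, 0.006, 0.03, 0, 0, 0, 0], [0, 0.01, 0.05, 0, 0, 0, 0], [0, 0.014, 0.07, 0, 0, 0, 0], [0, 0.018, 0.09, 0, 0, 0, 0], [0, 0.021, 0.105, 0, 0, 0, 0], [0, 0.023, 0.12, 0, 0, 0, 0], [0, 0.025, 0.129, 0, 0, 0, 0]],
  ],
)

```text
time_s: 6.45
tcp_pos: [0.4724, -0.1278, 0.026]
tool_rot: [[0.985, 0.17, -0.0], [0.17, -0.985, 0.0], [-0.0, -0.0, -1.0]]
ft_force: [0.3, -0.1, -1.1]
finger_gap: 0.005
finger_force: 0.0
```

```bash
python3 - <<'E'
from h import *
s=status.sense();print(s["time_s"],s["tcp_pos"],s["tool_rot"].round(3),s["ft_force"],s["finger_gap"])
r=cams.read_camera("top")
t=cv2.resize(r["img"][105:240,230:350],None,fx=4,fy=4,interpolation=cv2.INTER_CUBIC)
q=cams.read_camera("side")
t2=cv2.resize(q["img"][170:270,240:320],None,fx=4,fy=4,interpolation=cv2.INTER_CUBIC)
o=np.zeros((540,800,3),np.uint8);o[:,:480]=t;o[:400,480:]=t2
cv2.imwrite("pics/p2.png",o[:,:,::-1])
E
```

```text
6.45 [ 0.47236689 -0.1278122   0.02600216] [[ 0.985  0.17  -0.   ]
 [ 0.17  -0.985  0.   ]
 [-0.    -0.    -1.   ]] [ 0.34776966 -0.07391672 -1.06366038] 0.004811472564672829
```

View pics/p2.png

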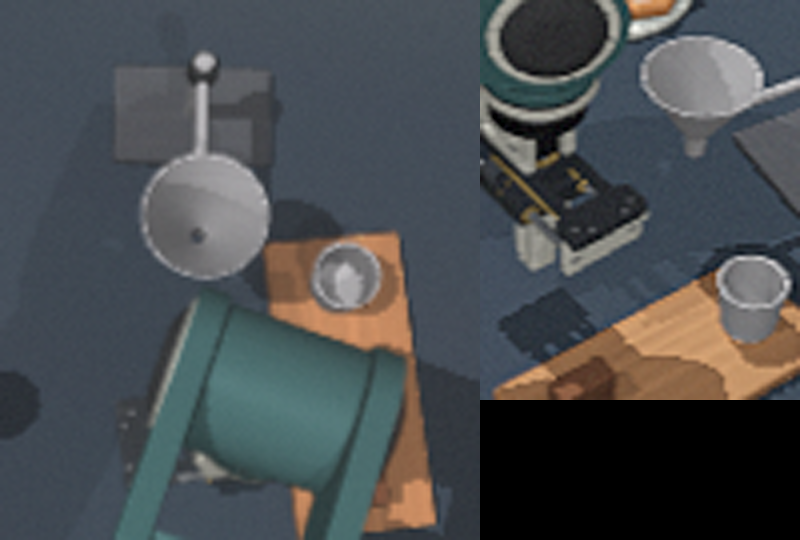

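The fingers closed on nothing: the cup is still at its old place, and the side view shows the gripper floating well above the board. I check where the reported TCP projects.

```bash
python3 - <<'E'
from h import *
s=status.sense();p=s["tcp_pos"];print(s["time_s"],p,s["qpos"].round(3))
q=cams.read_camera("side");t=cams.read_camera("top");w=cams.read_camera("wrist")
print(w["camera_matrix"],w["k1"])
P=[p+[0,0,h] for h in(0,.05,.1,.15)]
a=w2px(q,P);print("side",a.round(1),"top",w2px(t,P).round(1))
im=q["img"].copy()
x0,y0=190,130;im=cv2.resize(im[y0:y0+150,x0:x0+160],None,fx=4,fy=4,interpolation=cv2.INTER_CUBIC)
for k in a: cv2.drawMarker(im,tuple(((k-[x0,y0]+.5)*4).astype(int).tolist()),(255,0,0),0,10,1)
cv2.imwrite("pics/s3.png",im[:,:,::-1])
E
```

```text
6.55 [ 0.47242754 -0.12800435  0.02603702] [-0.317 -0.21   2.015  0.     1.336  1.082]
[[341.40844346   0.         253.07206829]
 [  0.         341.40844346 194.73914046]
 [  0.           0.           1.        ]] -0.03107461999641887
side [[253.4 241.7]
 [253.5 231.7]
 [253.6 221.1]
 [253.7 210. ]] top [[284.8 216.6]
 [286.2 215.2]
 [287.8 213.6]
 [289.5 211.8]]
```

View pics/s3.png

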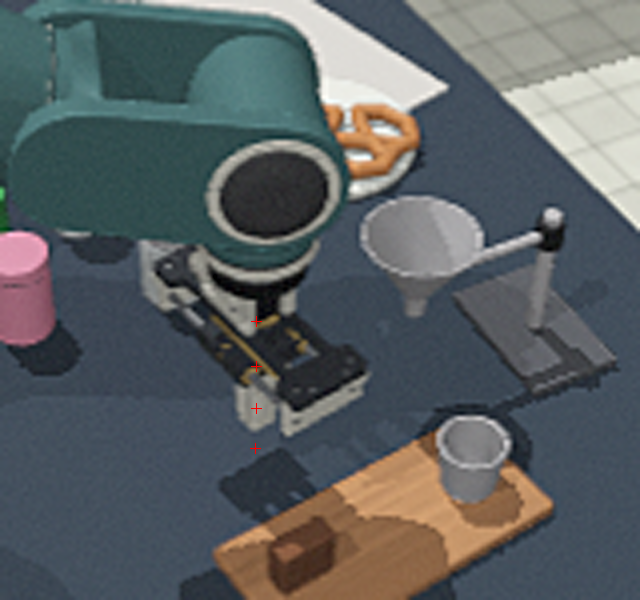

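The fingertips appear about 30 mm above the reported TCP, so the tool length may be off. I check the shut fingers in the wrist view along with the robot's attributes.

```bash
python3 - <<'E'
from h import *
from plant import bot
print({k:getattr(bot,k) for k in dir(bot) if k[0]!="_"})
w=cams.read_camera("wrist");cv2.imwrite("pics/w2.png",w["img"][:,:,::-1])
T=w["T_tool_cam"];Ti=np.linalg.inv(T)
for h in(0,-.019,-.03,-.04,-.05):
    for x in(-.0075,.0075):
        c=Ti@[x,0,h,1];u=c[:2]/c[2];r2=u@u;u=u*(1+w["k1"]*r2);print(h,x,(w["camera_matrix"][:2,:2]@u+w["camera_matrix"][:2,2]).round(1))
E
```

```text
{'IKError': <class 'plant.IKError'>, 'grip_point_offset': 0.0188}
0 -0.0075 [253.8 230.6]
0 0.0075 [253.8 207.5]
-0.019 -0.0075 [253.8 242.1]
-0.019 0.0075 [253.9 216.9]
-0.03 -0.0075 [253.9 249.7]
-0.03 0.0075 [253.9 223.2]
-0.04 -0.0075 [253.9 257.5]
-0.04 0.0075 [253.9 229.6]
-0.05 -0.0075 [253.9 266.2]
-0.05 0.0075 [254.  236.8]
```

View pics/w2.png

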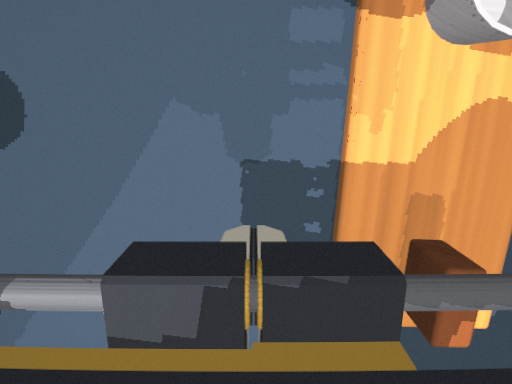

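The shut fingertips' front edge is at row ~225 and not the predicted ~207. The open-finger picture gave the same result. So the real tips sit about 36 mm short of the reported TCP, and I will command z 36 mm lower. Raise, go back, descend, grasp.

Emit:
arm_command(
  plan=[
    [[0.6, 0, 0, 0.04, 0, 0, 0], [0.6, -0.007, -0.035, 0.05, 0, 0, 0], [0.6, -0.017, -0.085, 0.05, 0, 0, 0], [0.6, -0.025, -0.129, 0.05, 0, 0, 0], [0.6, -0.025, -0.129, 0.05, 0, 0, 0], [0.6, -0.025, -0.129, 0.05, 0, 0, 0], [0.6, -0.025, -0.129, 0.02, 0, 0, 0], [0.6, -0.025, -0.129, -0.01, 0, 0, 0], [0.6, -0.025, -0.129, -0.038, 0, 0, 0], [0.6, -0.025, -0.129, -0.038, 0, 0, 0]],
  ],
)

```text
time_s: 8.0
tcp_pos: [0.4465, -0.2561, -0.0136]
tool_rot: [[0.985, 0.171, -0.003], [0.171, -0.985, 0.002], [-0.002, -0.002, -1.0]]
ft_force: [-0.4, 0.2, 0.8]
finger_gap: 0.599
finger_force: 0.0
```

Emit:
arm_command(
  plan=[
    [[0, 0, 0, 0, 0, 0, 0], [0, 0, 0, 0, 0, 0, 0], [0, 0, 0, 0, 0, 0, 0], [0, 0, 0, 0, 0, 0, 0], [0, 0, 0, 0, 0, 0, 0], [0, 0, 0, 0, 0, 0, 0], [0, 0, 0, 0, 0, 0, 0], [0, 0, 0, 0, 0, 0, 0], [0, 0, 0, 0, 0, 0, 0], [0, 0, 0, 0, 0, 0, 0]],
  ],
)

```text
time_s: 9.25
tcp_pos: [0.4475, -0.2577, -0.0114]
tool_rot: [[0.985, 0.17, 0.0], [0.17, -0.985, 0.0], [0.0, -0.0, -1.0]]
ft_force: [-1.9, 5.3, 7.0]
finger_gap: 0.257
finger_force: 30.0
```

Gripped at 24 mm. Drag the board.

Emit:
arm_command(
  plan=[
    [[0, 0.003, 0.014, 0, 0, 0, 0], [0, 0.006, 0.03, 0, 0, 0, 0], [0, 0.009, 0.046, 0, 0, 0, 0], [0, 0.012, 0.062, 0, 0, 0, 0], [0, 0.015, 0.078, 0, 0, 0, 0], [0, 0.018, 0.094, 0, 0, 0, 0], [0, 0.021, 0.11, 0, 0, 0, 0], [0, 0.024, 0.122, 0, 0, 0, 0], [0, 0.025, 0.129, 0, 0, 0, 0], [0, 0.025, 0.129, 0, 0, 0, 0]],
  ],
)

```text
time_s: 10.5
tcp_pos: [0.4729, -0.1282, -0.0114]
tool_rot: [[0.985, 0.17, 0.001], [0.17, -0.985, 0.0], [0.001, -0.0, -1.0]]
ft_force: [0.8, 4.0, 6.0]
finger_gap: 0.254
finger_force: 30.0
```

```bash
python3 - <<'E'
from h import *
s=status.sense();print(s["time_s"],s["tcp_pos"],s["tool_rot"].round(3),s["ft_force"],s["finger_gap"])
r=cams.read_camera("top");q=cams.read_camera("side")
a=cv2.resize(r["img"][110:240,240:340],None,fx=4,fy=4,interpolation=cv2.INTER_CUBIC)
x0,y0=255,160
b=cv2.resize(q["img"][y0:y0+100,x0:x0+80],None,fx=5,fy=5,interpolation=cv2.INTER_CUBIC)
o=np.zeros((520,800,3),np.uint8);o[:,:400]=a;o[:500,400:]=b
for c in[(.639,-.1005,.064),(.639,-.1005,.088),(.639,-.1005,.175)]:
    k=w2px(q,c)[0];cv2.drawMarker(o,tuple((((k-[x0,y0]+.5)*5).astype(int)+[400,0]).tolist()),(255,0,0),0,10,1)
cv2.imwrite("pics/p4.png",o[:,:,::-1])
E
```

```text
10.5 [ 0.47292263 -0.12818806 -0.01136257] [[ 0.985  0.17   0.001]
 [ 0.17  -0.985  0.   ]
 [ 0.001 -0.    -1.   ]] [0.77458974 4.03949402 6.02866417] 0.2540864212549971
```

View pics/p4.png

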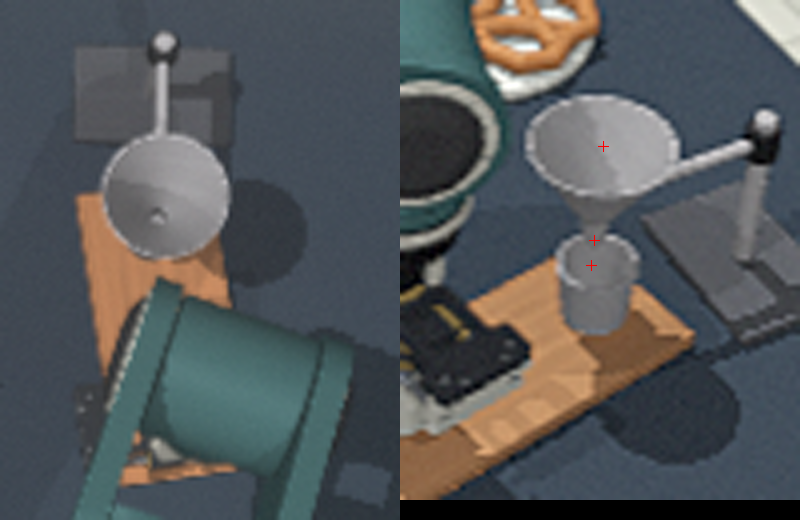

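The cup now sits under the spout in both views: cup mouth at (598,264) against the target marker at (591,265), about 3–5 mm apart. Release and lift, then go to the tin nearest the funnel.

Emit:
arm_command(
  plan=[
    [[0.6, 0, 0, 0, 0, 0, 0], [0.6, 0, 0, 0, 0, 0, 0], [0.6, 0, 0, 0, 0, 0, 0], [0.6, 0, 0, 0, 0, 0, 0], [1, 0, 0, 0.03, 0, 0, 0], [1, 0, 0, 0.08, 0, 0, 0], [1, 0, 0, 0.13, 0, 0, 0], [1, 0, 0, 0.18, 0, 0, 0], [1, 0, 0.03, 0.2, 0, 0, 0], [1, 0.005, 0.08, 0.2, 0, 0, 0]],
  ],
)

```text
time_s: 11.85
tcp_pos: [0.4778, -0.0487, 0.1901]
tool_rot: [[0.986, 0.168, 0.003], [0.168, -0.986, -0.001], [0.003, 0.001, -1.0]]
ft_force: [0.9, -0.2, 0.7]
finger_gap: 1.0
finger_force: 0.0
```

Emit:
arm_command(
  plan=[
    [[1, 0.01, 0.05, 0, 0, 0, 0], [1, 0.015, 0.1, 0, 0, 0, 0], [1, 0.022, 0.1515, 0, 0, 0, 0], [1, 0.024, 0.1515, 0, 0, 0, 0], [1, 0.024, 0.1515, 0, 0, 0, 0], [1, 0.024, 0.1515, -0.05, 0, 0, 0], [1, 0.024, 0.1515, -0.08, 0, 0, 0], [1, 0.024, 0.1515, -0.08, 0, 0, 0], [1, 0.024, 0.1515, -0.08, 0, 0, 0], [1, 0.024, 0.1515, -0.08, 0, 0, 0]],
  ],
)

```text
time_s: 13.1
tcp_pos: [0.502, 0.1026, 0.1098]
tool_rot: [[0.986, 0.17, 0.002], [0.17, -0.986, 0.0], [0.002, 0.0, -1.0]]
ft_force: [0.1, 0.2, 0.8]
finger_gap: 1.001
finger_force: 0.0
```

```bash
python3 - <<'E'
from h import *
s=status.sense();p=s["tcp_pos"];R=s["tool_rot"];print(s["time_s"],p,s["ft_force"],s["finger_gap"])
w=cams.read_camera("wrist")
T=np.eye(4);T[:3,:3]=R;T[:3,3]=p;C=T@w["T_tool_cam"];Rc=C[:3,:3];
w["rvec"]=cv2.Rodrigues(Rc.T)[0];w["tvec"]=-Rc.T@C[:3,3]
for d in models.masks_of("tin_a","wrist"):
    m=d["pixels"].astype(np.uint8);v,u=np.nonzero(m);print(round(d["conf"],2),m.sum(),u.min(),u.max(),v.min(),v.max())
print(w2px(w,[[.5014,.103,.09],[.5014+.029,.103,.09],[.5014,.103+.029,.09],[.5014,.103-.029,.09]]).round(1))
a=np.array([[.5014+.029*np.cos(t),.103+.029*np.sin(t),.09] for t in np.linspace(0,6.28,60)])
im=w["img"].copy();cv2.polylines(im,[w2px(w,a).round().astype(int)],True,(255,0,0),1)
q=cams.read_camera("side");print("side cup:")
cv2.imwrite("pics/w5.png",im[:,:,::-1])
t=cams.read_camera("top")["img"][110:240,240:340]
x0,y0=255,160;b=q["img"][y0:y0+100,x0:x0+80]
o=np.zeros((384,800,3),np.uint8);o[:,:512]=im;o[:,512:]=cv2.resize(t,(288,384));cv2.imwrite("pics/w5.png",o[:,:,::-1])
E
```

```text
13.1 [0.50201103 0.102593   0.1097587 ] [0.06527092 0.15440712 0.75396379] 1.000698890329479
0.84 7222 14 136 173 272
0.79 1214 96 144 311 370
0.7 3596 162 238 311 371
0.65 6190 208 292 152 247
0.58 46 0 2 173 191
[[253.  210.9]
 [260.5 168.9]
 [210.4 203.8]
 [295.2 217.9]]
side cup:
```

View pics/w5.png

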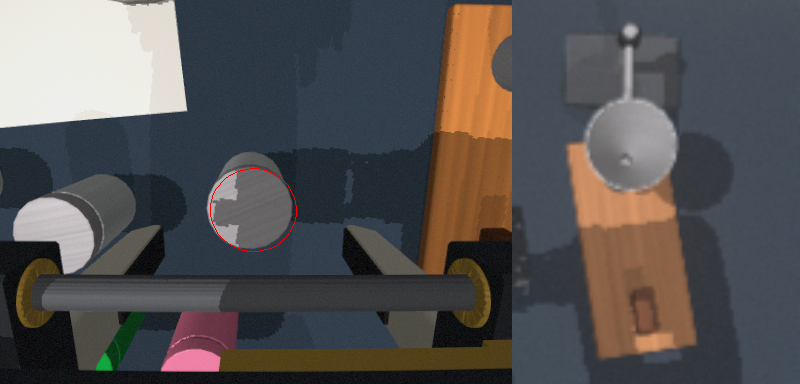

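The lid is at (251,209) against a prediction of (253,211), so the tin is well centred. Board unchanged. Descend, grasp, lift and weigh.

Emit:
arm_command(
  plan=[
    [[1, 0, 0, -0.03, 0, 0, 0], [1, 0, 0, -0.06, 0, 0, 0], [1, 0, 0, -0.088, 0, 0, 0], [1, 0, 0, -0.088, 0, 0, 0], [0.4, 0, 0, -0.088, 0, 0, 0], [0.4, 0, 0, -0.088, 0, 0, 0], [0.4, 0, 0, -0.088, 0, 0, 0], [0.4, 0, 0, -0.088, 0, 0, 0], [0.4, 0, 0, -0.088, 0, 0, 0], [0.4, 0, 0, -0.088, 0, 0, 0]],
  ],
)

```text
time_s: 14.55
tcp_pos: [0.5015, 0.1031, 0.0205]
tool_rot: [[0.985, 0.17, 0.001], [0.17, -0.985, 0.001], [0.001, -0.0, -1.0]]
ft_force: [-1.7, 4.0, 6.1]
finger_gap: 0.622
finger_force: 30.0
```

Emit:
arm_command(
  plan=[
    [[0.2, 0, 0, 0, 0, 0, 0], [0.2, 0, 0, 0, 0, 0, 0], [0.2, 0, 0, 0.01, 0, 0, 0], [0.2, 0, 0, 0.02, 0, 0, 0], [0.2, 0, 0, 0.03, 0, 0, 0], [0.2, 0, 0, 0.04, 0, 0, 0], [0.2, 0, 0, 0.04, 0, 0, 0], [0.2, 0, 0, 0.04, 0, 0, 0], [0.2, 0, 0, 0.04, 0, 0, 0], [0.2, 0, 0, 0.04, 0, 0, 0]],
  ],
)

```text
time_s: 15.8
tcp_pos: [0.5012, 0.1028, 0.0597]
tool_rot: [[0.985, 0.17, -0.0], [0.17, -0.985, -0.0], [-0.0, -0.0, -1.0]]
ft_force: [0.5, 0.1, -6.6]
finger_gap: 0.62
finger_force: 30.0
```

```bash
cat > weigh.py <<'E'
from h import *
F=[]
for i in range(8):
    s=status.sense();F.append(np.r_[s["ft_force"],s["moment"],s["tau"][1:3]]);cams.read_camera("wrist")
print(s["time_s"],s["tcp_pos"],s["finger_gap"],s["finger_force"]);F=np.array(F);print(F.mean(0).round(2),F.std(0).round(2))
E
python3 weigh.py
```

```text
16.15 [0.50128901 0.10280695 0.06002631] 0.6165117087657256 29.988846480846405
[ 0.00e+00  7.00e-02 -6.34e+00 -4.00e-02  1.60e-01 -1.00e-02 -4.74e+01
 -6.35e+01] [0.64 0.42 0.46 0.02 0.02 0.03 0.02 0.02]
```

6.3 N (about 0.65 kg): that is in the 0.5–0.7 kg range and the others are under 0.4 kg, so this tin is the heaviest. Carry it over the funnel.

Emit:
arm_command(
  plan=[
    [[0.2, 0, 0, 0.03, 0, 0, 0], [0.2, 0, 0, 0.065, 0, 0, 0], [0.2, 0, 0, 0.1, 0, 0, 0], [0.2, 0, 0, 0.135, 0, 0, 0], [0.2, 0, 0, 0.165, 0, 0, 0], [0.2, 0.005, -0.007, 0.175, 0, 0, 0], [0.2, 0.02, -0.03, 0.175, 0, 0, 0], [0.2, 0.04, -0.06, 0.175, 0, 0, 0], [0.2, 0.06, -0.09, 0.175, 0, 0, 0], [0.2, 0.08, -0.12, 0.175, 0, 0, 0]],
  ],
)

```text
time_s: 17.45
tcp_pos: [0.5818, -0.0188, 0.2336]
tool_rot: [[0.985, 0.17, -0.001], [0.17, -0.985, -0.0], [-0.001, -0.0, -1.0]]
ft_force: [1.2, -0.0, -6.5]
finger_gap: 0.617
finger_force: 30.0
```

Emit:
arm_command(
  plan=[
    [[0.2, 0.02, -0.03, 0, 0, 0, 0], [0.2, 0.037, -0.055, 0, 0, 0, 0], [0.2, 0.05, -0.074, 0, 0, 0, 0], [0.2, 0.0575, -0.0835, 0, 0, 0, 0], [0.2, 0.0575, -0.0835, 0, 0, 0, 0], [0.2, 0.0575, -0.0835, 0, 0, 0, 0], [0.2, 0.0575, -0.0835, 0, 0, 0, 0], [0.2, 0.0575, -0.0835, 0, 0, 0, 0], [0.2, 0.0575, -0.0835, 0, 0, 0, 0], [0.2, 0.0575, -0.0835, 0, 0, 0, 0]],
  ],
)

```text
time_s: 18.7
tcp_pos: [0.6388, -0.1006, 0.2351]
tool_rot: [[0.985, 0.17, 0.0], [0.17, -0.985, 0.0], [0.0, -0.0, -1.0]]
ft_force: [1.5, -0.5, -5.9]
finger_gap: 0.62
finger_force: 30.0
```

```bash
python3 weigh.py; python3 - <<'E'
from h import *
q=cams.read_camera("side");t=cams.read_camera("top")
x0,y0=170,110
b=cv2.resize(q["img"][y0:y0+150,x0:x0+180],None,fx=4,fy=4,interpolation=cv2.INTER_CUBIC)
for c in[(.639,-.1005,.064),(.639,-.1005,.175),(.639,-.1005,.215),(.639,-.1005,.305)]:
    k=w2px(q,c)[0];cv2.drawMarker(b,tuple(((k-[x0,y0]+.5)*4).astype(int).tolist()),(255,0,0),0,10,1)
cv2.imwrite("pics/f.png",b[:,:,::-1])
E
```

```text
19.05 [ 0.63879073 -0.10072473  0.23501486] 0.6197199505397029 29.988563060760498
[-5.000e-02 -2.200e-01 -6.490e+00 -3.000e-02  1.600e-01 -1.000e-02
 -7.076e+01 -6.669e+01] [0.76 0.41 0.4  0.03 0.02 0.02 0.03 0.  ]
```

View pics/f.png

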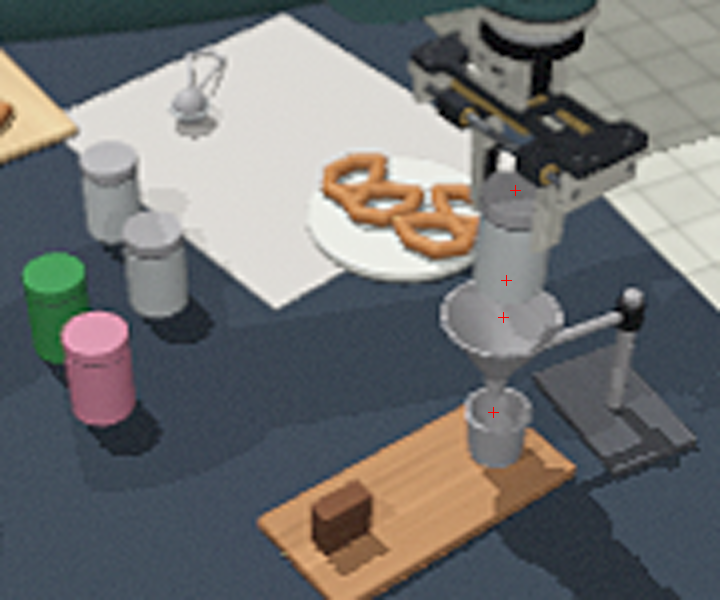

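The side view shows the tin held upright over the funnel, with its lid at about (510,195) and its bottom just above the rim at (505,300). The cup is under the spout at (498,412), and the other tins stand upright at (110,195) and (155,265). Handing in.

```bash
python3 -c "
from plant import ticket
print(ticket.finish_job())"
```

```text
the job is handed in; nothing more can be done
None
```

The job is handed in, but no verdict was returned: the cup is under the spout, and the gripper is holding the heaviest tin (about 0.65 kg) upright, about 3–4 cm above the funnel's mouth. I weighed only that tin, because its weight was already within the heaviest tin's stated range, and left the other two where they stood.

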